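# Lay up a glass glue-up under weight

### The arm

A 7-joint arm with a two-finger parallel gripper is mounted at the origin on a cart in front of the work surface, level with it; the furniture and walls round the work are solid. World frame = base frame: x ahead of the robot, y to its left, z up, the work surface at z = 0. Lengths are in m, angles in rad, forces in N, time in s.
With the tool pointing down it reaches from about 0.425 to 0.925 m from the base axis. Payload 6.8 kg.
Tool frame: the origin (TCP) lies between the finger pads; the fingertips stand 17 mm ahead of it and the grasp point (between the pads) lies 2 mm behind it; z points along the fingers, x is the direction in which the jaws open and shut, and the axes are right-handed (so a half turn about z gives the same grasp; the last joint's range is limited). The gripper opens to 85 mm and grips with 20 to 120 N. Pads are 22 mm wide; open, the fingers measure 114 mm over their backs; the gripper's body (76 mm by 85 mm) begins 54 mm behind the grasp point. The pads swing forward as they close: fully open they stand 13 mm farther back than shut.
Start: joints at [-1.378, 0.477, 0.022, 1.555, -0.011, 1.109, -0.083], TCP at [0.2, 0.645, 0.248] pointing down, gripper open.
Joint ranges: [-2.96, 2.96], [-0.34, 2.1], [-1.41, 1.46], [0.24, 2.44], [-1.37, 4.51], [0.17, 1.92], [-2.96, 2.96]. Speed limits (rad/s): [2.39, 2.39, 3.14, 3.14, 3.14, 3.14, 3.14].

### API

Orientations are given as a unit quaternion [w, x, y, z].
In Python, from station import readout, read_camera, get_calibration, bot, models gives the robot as it stands.
- The arm moves only by the tool carry_out, never from a script. Its argument "deltas" is a list of rows, each a list of 2 entries, a list of its own where there are three numbers: the shift along the tool's x, y, z in cm, then the turn about the tool's z in degrees. A call has 1 to 10 rows; each row is the pose to reach, as a shift and turn from the pose measured when the call began, along the tool's axes at that moment; what a row does not reach only later rows make up. A row lasts 1/8 s, in which the tool goes at most 62.5 mm and 10.7 degrees, less where a joint would pass 70% of its speed; a pose out of reach is approached as far as the arm can. A call with a gripper value outside its range is refused whole. "hand" is the opening, from 0 (shut) to 1 (fully open), set as the call begins (left out, the last holds). The fingers move at their own pace and stop on an object; "newtons" is the grip in N (left out, the last holds). Time passes only in rows, so rows that repeat a pose let the fingers close. It gives the time, the measured TCP pose, the force and the opening at its end, in the units of the state.
- readout.get_obs(): the state, without advancing time (a new reading comes with each control period).
- read_camera(name): name is "scene" or "top" or "wrist"; returns the picture (480x640x3 uint8, red, green, blue); there is no depth.
- get_calibration(name): a dict with "fov_y" (degrees; the focal length in pixels is half the picture's height over the tangent of half this angle, whatever the lens; pixels are square), "cx", "cy" (the principal point, pixels), "D" ([k1, k2, p1, p2, k3] as OpenCV has them; the pictures are not rectified), "world_from_camera" (4x4, takes a point from camera to world coordinates). Camera axes: x right, y down, z forward; pixel columns grow to the right and rows downward; lengths in m; the calibration is good to about 2 mm. A picture is of the moment at which its call begins: read the wrist's pose just before it. get_calibration takes no time and is no camera call; for the wrist camera it gives the pose at the moment of the call.
- bot.hand_in(): hands the job in, once; it reports no verdict.
Trained networks look in the newest picture that a camera, given by its name, has taken for a name from the list of things; names that differ only in an ending like _2 or _b are one class to them, and where a whole thing is asked for, a point or a joint stands for the part that bears it (a point fixed in the world has none). Each returns a list of dicts, best first, with "score" (0 to 1); they miss things now and then, are a little off and sometimes report something else, mostly with a low value. They report only what shows in the picture. A call takes as long as a camera call. They do not tell look-alikes from the thing itself.
- models.spot_in(query, camera): "centre" ([row, column] in pixels, amid what is visible of it).
The state is a dict: "t": time; "q": joint angles; "joint_vel": joint speeds; "joint_torque": joint torques, N m; "eef_pos": TCP position; "tool_rot": TCP orientation; "contact_force": force on the tool from outside, world axes, zero at the start; "torque": the same for the moment, N m; "gripper_width": opening from 0.0 (shut) to 1.0 (fully open).
Only numpy, scipy, OpenCV 4.12 (cv2) and the standard library are available. Lean on these libraries where they do the work, as an engineer would, in place of code of your own. Each camera call takes 0.05 s, during which the arm holds its last target. There are 200 camera calls.

### The job

The rose glass offcuts have just been glued and must set flat under a weight: on the honeycomb ceramic tile lay first the stack of glass offcuts, then the graphite pad, then the cork block, and last the lump of black slag glass. Set each down gently, flat, in the middle of the one below and lengthwise with the tile. Use the pieces that lie on the open bench to the right of the heap of coloured rods, not the spares left of the heap or the lump at the back on the grey sheet, and leave the bead dish and the pink stone where they are.

Things in the scene. Friction and masses are not known exactly. Their poses are not given: they have to be found in the camera images.
- tile_top (a point): Centre of the upper face of the cream honeycomb ceramic tile, 78 x 105 x 14 mm (its x, y, z), that carries the stack; the tile is fixed to the bench and its long side is its y axis; z is up. It lies at any yaw within 0.6 rad either way.
- glass_center (a point): Centre (half-way up) of a small stack of three thin rose glass offcuts stuck together as one piece, 60 x 81 x 11 mm over all, the sheets staggered by a few mm; long side is its y axis, z up. Grasp across x (60 mm). Lies somewhere on the bench top (z = 0), at any yaw within 0.6 rad either way; loose.
- graphite_center (a point): Centre (half-way up) of a flat, dark, plain graphite pad, 52 x 82 x 11 mm; long side is its y axis, z up. Grasp across x (52 mm). Lies somewhere on the bench top (z = 0), at any yaw within 0.6 rad either way; loose.
- cork_center (a point): Centre (half-way up) of a brown cork block, 30 x 60 x 24 mm; long side is its y axis, z up. Grasp across x (30 mm). Very light (about 20 g). Lies somewhere on the bench top (z = 0), at any yaw within 0.6 rad either way; loose.
- slag_center (a point): Centre (half-way up) of a lump of black scrap glass with a flat underside, 34 x 52 x 26 mm, narrowing a little upwards (not the like lump at the back on the grey metal sheet, nor the flat pocket lighter); long side is its y axis, z up. Grasp across x (34 mm at the foot). Lies somewhere on the bench top (z = 0), at any yaw within 0.6 rad either way; loose.
- dish_center (a point): Centre (half-way up) of a round enamel dish of beads, 85 mm wide, 17 mm high, a bystander; loose. Leave it where it is.
- stone_center (a point): Centre (half-way up) of a pink sharpening stone, a bar 22 x 85 x 14 mm, long side along its y axis; a bystander, loose. Leave it where it is.
Mind the look-alikes: they are no part of the job. Of the things that look like the part that bears glass_center, the larger one is meant. There is more than one size of the part that bears cork_center; the job needs the largest.

How it is judged:
By the outcome, as a careful person would: the job done as asked, in the order asked, and still so for the second after the job is handed in, with the robot touching nothing.
It also fails if it takes over 120 s, if anything falls off the work surface, if the arm or the gripper's body presses on something with over 40 N, if the wrist force passes 120 N, or if a joint passes its speed limit or range.

## Working session

There is one attempt and no reset: what is moved stays moved. The work goes in short steps, Python scripts to look and compute and a tool call to move; the robot and the scene stay as the last step left them, time stands still between calls to the robot, and variables do not carry over. Pictures are saved under pics/ and viewed, about 12 in all and at most 16, crops included, and the job is handed in when it is done.

Besides the shell and the picture viewer there is one more tool, called after "Request:" as name(argument=value, ...), one argument or row to a line, values as JSON. carry_out: Moves the arm, as the interface text tells. Its arguments: {"type":"object","properties":{"deltas":{"type":"array"},"hand":{"type":"number"},"newtons":{"type":"number"}},"required":["deltas"]}

```bash
ls; mkdir -p pics
python3 - <<'E'
from station import *
import cv2
o=readout.get_obs();print(o)
for c in ["top","scene"]:
    im=read_camera(c);cv2.imwrite(f"pics/{c}0.png",im[:,:,::-1])
    k=get_calibration(c);print(c,k)
    for n in ["tile_top","glass_center","graphite_center","cork_center","slag_center","dish_center","stone_center"]:
        print(n,[(round(d["score"],2),[round(float(x)) for x in d["centre"]]) for d in models.spot_in(n,c)])
print(readout.get_obs()["t"])
E
```

```text
pics
{'t': 0.0, 'q': array([-1.37808768,  0.4778362 ,  0.02234414,  1.55642126, -0.01148764,
        1.10928537, -0.08309047]), 'joint_vel': array([ 9.24062960e-04, -7.78066592e-04,  9.19139050e-04,  1.36030628e-04,
       -7.07235119e-05, -1.02183223e-04,  4.72960511e-04]), 'joint_torque': array([ 4.22801859e-04, -5.96458340e+01,  1.60803705e+00, -2.81176525e+01,
        1.25099652e-02,  9.60253004e-03,  2.59174544e-05]), 'eef_pos': array([0.19985304, 0.64416718, 0.24731431]), 'tool_rot': array([ 5.98619078e-04,  8.05065217e-01,  5.93185609e-01, -6.86626775e-04]), 'contact_force': array([-0.37365062,  0.49150385, -0.46314533]), 'torque': array([ 0.02856704, -0.00132434,  0.00142814]), 'gripper_width': 1.0020398504728418}
top {'fov_y': 50.208493581270105, 'cx': 318.9537875000148, 'cy': 236.5699404413367, 'D': array([-0.10195671,  0.        ,  0.        ,  0.        ,  0.        ]), 'world_from_camera': array([[-0.0488221 , -0.97450222,  0.2190019 ,  0.21276011],
       [-0.99878654,  0.04905331, -0.00438485, -0.03511798],
       [-0.00646972, -0.21895023, -0.97571458,  1.51016691],
 
[... 425 characters left out ...]
240966145, 'cy': 235.80927085602045, 'D': array([-0.06420708,  0.        ,  0.        ,  0.        ,  0.        ]), 'world_from_camera': array([[ 0.55015413, -0.51544243,  0.6570004 , -0.33822932],
       [-0.83498182, -0.35052802,  0.424188  , -0.61710223],
       [ 0.01165255, -0.78195218, -0.6232295 ,  0.86305254],
       [ 0.        ,  0.        ,  0.        ,  1.        ]])}
tile_top [(0.93, [202, 280])]
glass_center [(0.74, [280, 478]), (0.58, [244, 376])]
graphite_center [(0.82, [225, 322])]
cork_center [(0.88, [270, 425]), (0.75, [346, 442]), (0.48, [297, 452])]
slag_center [(0.57, [190, 226])]
dish_center [(0.97, [204, 178])]
stone_center [(0.51, [241, 263]), (0.38, [227, 320])]
0.8
```

Run:
```python
import cv2
a=cv2.imread("pics/top0.png")[150:330,140:540]
cv2.imwrite("pics/top0c.png",cv2.resize(a,None,fx=2,fy=2,interpolation=cv2.INTER_CUBIC))
```

```text
(no output)
```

View pics/top0c.png

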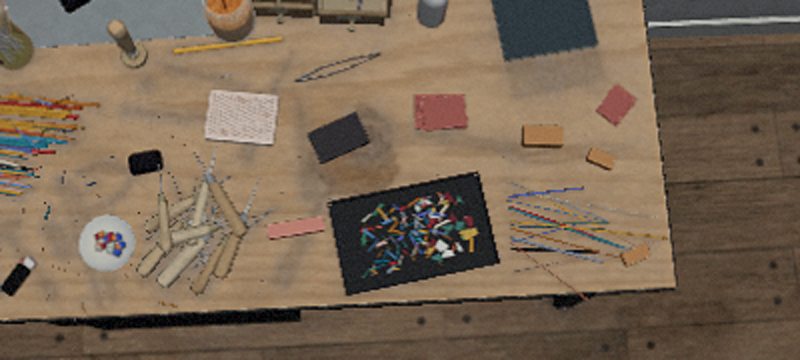

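View pics/scene0.png

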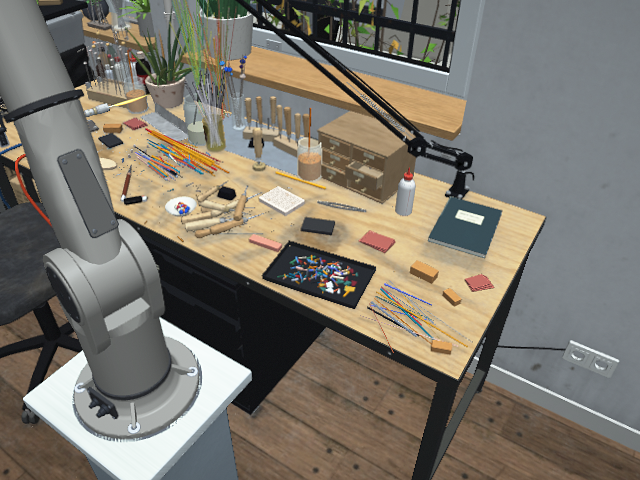

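Top crop (full-image pixels): the tile is at (208,260) and the graphite at (218,309). There are two candidates each for glass, at (206,360) and (202,448), and the left one is larger. The three corks are at (217,411), (229,440) and (278,458), and the first is largest. The slag is at (231,213). The flat lighter at (288,149), the lump on the grey sheet at (151,177) and the spares left of the rods are not part of the job. Next I get rough positions.

```bash
cat > h.py <<'E'
import numpy as np, cv2
from scipy.spatial.transform import Rotation as R
from station import readout, read_camera, get_calibration, bot, models
def K(k):
    f=240/np.tan(np.radians(k["fov_y"])/2); return np.array([[f,0,k["cx"]],[0,f,k["cy"]],[0,0,1.]])
def rays(k,rc):
    uv=np.array(rc,float).reshape(-1,2)[:,::-1].copy()
    n=cv2.undistortPoints(uv[:,None],K(k),np.array(k["D"]))[:,0]
    T=np.array(k["world_from_camera"]); d=np.c_[n,np.ones(len(n))]@T[:3,:3].T
    return T[:3,3],d/np.linalg.norm(d,axis=1)[:,None]
def plane(k,rc,z):
    c,d=rays(k,rc); return c+d*((z-c[2])/d[:,2])[:,None]
def tri(obs):  # list of (k,[row,col])
    A=np.zeros((3,3));b=np.zeros(3);L=[]
    for k,rc in obs:
        c,d=rays(k,rc);d=d[0];P=np.eye(3)-np.outer(d,d);A+=P;b+=P@c;L.append((P,c))
    x=np.linalg.solve(A,b); return x,[np.linalg.norm(P@(x-c)) for P,c in L]
def pose():
    o=readout.get_obs(); q=np.array(o["tool_rot"]); return np.array(o["eef_pos"]),R.from_quat(q[[1,2,3,0]])
def goto(p,yaw=None):
    "shift in cm along tool axes, and turn so jaw axis (tool x) lies at world yaw mod pi"
    e,r=pose(); s=r.inv().apply(np.array(p)-e)*100; x=r.as_matrix()[:,0]
    out=[np.round(s,2).tolist()]
    if yaw is not None:
        cur=np.arctan2(x[1],x[0]); d=(yaw-cur+np.pi/2)%np.pi-np.pi/2; out.append(round(-np.degrees(d),1))
    return out
E
python3 - <<'E'
from h import *
kt,ks=get_calibration("top"),get_calibration("scene")
D=dict(tile=([205,262],[202,280]),glass=([203,357],[244,376]),graph=([217,308],[225,322]),cork=([218,408],[270,425]),slag=([231,213],[190,226]),dish=([272,194],[204,178]),stone=([264,287],[241,263]))
for n,(a,b) in D.items():
    x,e=tri([(kt,a),(ks,b)]);print(n,x.round(3),np.round(e,4),plane(kt,a,.01)[0].round(3))
k=get_calibration("wrist");print(k);e,r=pose();print(e,r.as_matrix().round(2));T=k["world_from_camera"]
print("cam in tool",r.inv().apply(T[:3,3]-e),(r.inv().as_matrix()@T[:3,:3]).round(3))
print(goto([0.6,-0.05,0.35],0))
E
```

```text
tile [ 0.656  0.134 -0.006] [0.0076 0.0076] [0.657 0.127 0.01 ]
glass [ 0.657 -0.165 -0.023] [0.0008 0.0008] [ 0.648 -0.163  0.01 ]
graph [ 0.618 -0.016 -0.002] [0.0052 0.0052] [ 0.612 -0.012  0.01 ]
cork [ 0.597 -0.319  0.008] [0.0054 0.0054] [ 0.594 -0.314  0.01 ]
slag [0.58  0.275 0.022] [0.0004 0.0004] [0.583 0.278 0.01 ]
dish [0.456 0.334 0.024] [0.0027 0.0027] [0.46  0.335 0.01 ]
stone [0.47  0.058 0.011] [0.001 0.001] [0.471 0.057 0.01 ]
{'fov_y': 64.19357934092524, 'cx': 318.614072152027, 'cy': 241.11413975435087, 'D': array([-0.05835301,  0.        ,  0.        ,  0.        ,  0.        ]), 'world_from_camera': array([[ 2.96224988e-01,  9.22116539e-01,  2.48901277e-01,
         1.37184550e-01],
       [ 9.55118187e-01, -2.86010369e-01, -7.71188571e-02,
         6.64542867e-01],
       [ 7.57723951e-05,  2.60574669e-01, -9.65453695e-01,
         3.74542187e-01],
       [ 0.00000000e+00,  0.00000000e+00,  0.00000000e+00,
         1.00000000e+00]])}
[0.19999238 0.64471156 0.24833241] [[ 0.3   0.96 -0.  ]
 [ 0.96 -0.3   0.  ]
 [ 0.   -0.   -1.  ]]
cam in tool [ 0.00033795 -0.06586787 -0.12620745] [[ 1.     0.     0.   ]
 [-0.     0.965  0.261]
 [-0.    -0.261  0.965]]
[[-54.5, 58.79, -10.17], np.float64(72.8)]
```

Request:
carry_out(
  deltas=[
    [[-23.2,51.2,0],72.8],
    [[-23.2,51.2,0],72.8],
    [[-23.2,51.2,0],72.8],
    [[-23.2,51.2,0],72.8],
    [[-23.2,51.2,0],72.8],
    [[-23.2,51.2,0],72.8],
    [[-23.2,51.2,0],72.8],
    [[-23.2,51.2,0],72.8],
    [[-23.2,51.2,0],72.8],
    [[-23.2,51.2,0],72.8],
  ],
  hand=1,
)

```text
t: 2.05
eef_pos: [0.6243, 0.2645, 0.2486]
tool_rot: [0.002, 1.0, -0.005, 0.001]
contact_force: [0.1, -0.5, -0.6]
gripper_width: 0.998
```

```bash
cat > snap.py <<'E'
import sys,pickle
from h import *
n=sys.argv[1]
k=get_calibration("wrist");o=readout.get_obs();im=read_camera("wrist")
cv2.imwrite(f"pics/{n}.png",im[:,:,::-1]);pickle.dump(k,open(f"pics/{n}.pkl","wb"))
print(round(o["t"],2),o["eef_pos"].round(4),o["joint_vel"].round(3).max(),pose()[1].as_matrix()[:,0].round(3),o["q"].round(2))
for m in sys.argv[2:]: print(m,[(round(d["score"],2),[round(float(x)) for x in d["centre"]],plane(k,d["centre"],.01)[0].round(3).tolist()) for d in models.spot_in(m,"wrist")])
E
python3 snap.py w1 tile_top slag_center graphite_center
```

```text
2.05 [0.6243 0.2645 0.2486] 0.024 [ 1.    -0.006  0.001] [-0.79  0.51  0.42  1.57 -0.22  1.11 -0.32]
tile_top [(0.68, [329, 338], [0.645, 0.135, 0.01])]
slag_center [(0.94, [193, 278], [0.587, 0.28, 0.01])]
graphite_center []
```

View pics/w1.png

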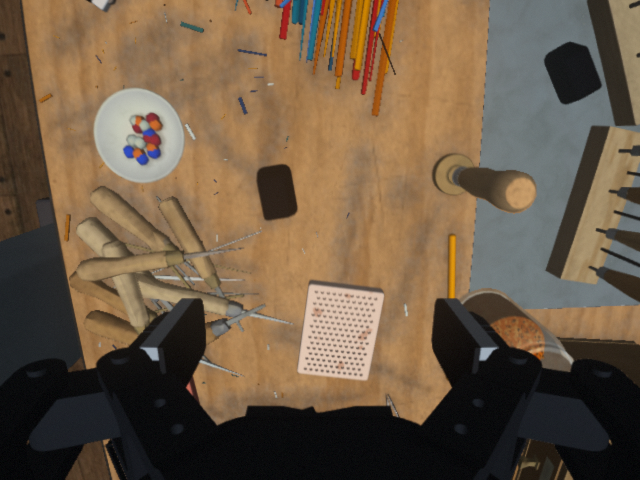

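Request:
carry_out(
  deltas=[
    [[0,26,0],0],
    [[0,26,0],0],
    [[0,26,0],0],
    [[0,26,0],0],
    [[0,26,0],0],
    [[0,26,0],0],
  ],
)

```text
t: 3.0
eef_pos: [0.6194, 0.0146, 0.248]
tool_rot: [-0.001, 1.0, 0.001, -0.0]
contact_force: [0.1, 1.2, 1.0]
gripper_width: 0.995
```

```bash
python3 snap.py w2 tile_top graphite_center glass_center cork_center
```

```text
3.0 [0.6194 0.0146 0.248 ] 0.009 [ 1.     0.005 -0.001] [-0.48  0.41  0.47  1.72 -0.21  1.06  0.07]
tile_top [(0.69, [80, 350], [0.647, 0.133, 0.01])]
graphite_center [(0.85, [239, 307], [0.608, -0.015, 0.01])]
glass_center [(0.57, [372, 336], [0.639, -0.165, 0.01])]
cork_center []
```

Request:
carry_out(
  deltas=[
    [[0,22,0],0],
    [[0,22,0],0],
    [[0,22,0],0],
    [[0,22,0],0],
    [[0,22,0],0],
    [[0,22,0],0],
  ],
)

```text
t: 4.0
eef_pos: [0.6214, -0.2023, 0.2469]
tool_rot: [-0.001, 1.0, 0.004, -0.001]
contact_force: [0.0, 1.0, -1.0]
gripper_width: 0.998
```

```bash
python3 snap.py w3 graphite_center glass_center cork_center
python3 - <<'E'
import cv2,numpy as np
a=[cv2.imread(f"pics/w{i}.png")[:400] for i in (2,3)]
cv2.imwrite("pics/w23.png",cv2.resize(np.hstack(a),(800,250),interpolation=cv2.INTER_AREA))
E
```

```text
4.0 [ 0.6214 -0.2023  0.2469] 0.002 [ 1.     0.008 -0.001] [-0.14  0.48  0.51  1.64 -0.26  1.09  0.45]
graphite_center [(0.7, [23, 309], [0.612, -0.038, 0.01])]
glass_center [(0.67, [406, 324], [0.629, -0.425, 0.01]), (0.59, [178, 339], [0.64, -0.172, 0.01]), (0.44, [327, 290], [0.592, -0.327, 0.01])]
cork_center [(0.85, [328, 290], [0.592, -0.328, 0.01])]
```

View pics/w23.png

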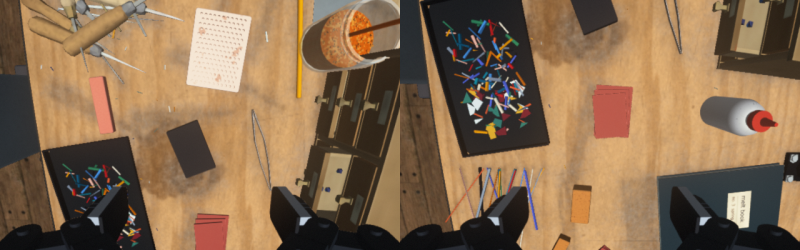

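w1: slag at (192,278) with awls to its left, and tile at (330,340). w2: graphite at about (238,307), stone at (165,165). w3: target glass at (178,339), with the smaller one out of view, and the largest cork at (325,290). Next I fit box silhouettes.

```bash
cat > fit.py <<'E'
from h import *
from scipy.optimize import minimize
SZ=dict(tile=(.078,.105,.014),glass=(.060,.081,.011),graph=(.052,.082,.011),cork=(.030,.060,.024),slag=(.034,.052,.026),stone=(.022,.085,.014))
def hull(k,p,sz,z0,taper=1.):
    x,y,a=p;c,s=np.cos(a),np.sin(a);T=np.linalg.inv(np.array(k["world_from_camera"]))
    P=[[x+c*u-s*v,y+s*u+c*v,z] for z,t in((z0,1),(z0+sz[2],taper)) for u in(-sz[0]/2*t,sz[0]/2*t) for v in(-sz[1]/2*t,sz[1]/2*t)]
    uv,_=cv2.projectPoints(np.array(P),cv2.Rodrigues(T[:3,:3])[0],T[:3,3],K(k),np.array(k["D"]))
    return cv2.convexHull(uv[:,0].astype(np.float32))
def mask(im,h,pad=9):
    x,y,w,b=cv2.boundingRect(h); x0,y0=max(x-3*pad,0),max(y-3*pad,0); sub=im[y0:y+b+3*pad,x0:x+w+3*pad].copy()
    g=np.full(sub.shape[:2],cv2.GC_BGD,np.uint8);hh=(h-[x0,y0]).astype(np.int32)
    f=cv2.fillConvexPoly(np.zeros_like(g),hh,1)
    g[cv2.dilate(f,np.ones((2*pad+1,)*2))>0]=cv2.GC_PR_BGD; g[f>0]=cv2.GC_PR_FGD; g[cv2.erode(f,np.ones((pad*2-1,)*2))>0]=cv2.GC_FGD
    cv2.grabCut(sub,g,None,np.zeros((1,65)),np.zeros((1,65)),5,cv2.GC_INIT_WITH_MASK)
    m=((g==1)|(g==3)).astype(np.uint8)
    n,l,st,_=cv2.connectedComponentsWithStats(m); m=(l==1+st[1:,4].argmax()).astype(np.uint8) if n>1 else m
    cs,_=cv2.findContours(m,0,2);m=cv2.fillPoly(m,[c for c in cs],1)
    M=np.zeros(im.shape[:2],np.uint8);M[y0:y0+m.shape[0],x0:x0+m.shape[1]]=m;return M
def cost(k,M,h):
    f=cv2.fillConvexPoly(np.zeros_like(M),np.round(h*16).astype(np.int32),1,8,4)
    return 1-(f&M).sum()/max((f|M).sum(),1)
def fit(name,views,p0,z0=0.,taper=1.,pad=9):
    "views: list of (k,im); returns pose, 1-IoU"
    sz=SZ[name];best=(list(p0),1)
    for _ in range(2):
        Ms=[mask(im,hull(k,best[0],sz,z0,taper),pad) for k,im in views]
        F=lambda p:sum(cost(k,M,hull(k,p,sz,z0,taper)) for (k,_),M in zip(views,Ms))/len(Ms)
        c=[]
        for da in np.arange(-.6,.61,.15):
            q=np.array([best[0][0],best[0][1],p0[2]+da]);S=np.array([q,q+[.008,0,0],q+[0,.008,0],q+[0,0,.1]])
            r=minimize(F,q,method="Nelder-Mead",options=dict(initial_simplex=S,xatol=1e-4,fatol=1e-4,maxiter=150));c.append((r.fun,r.x))
        b=min(c,key=lambda t:t[0]);best=(b[1],b[0])
    return best[0],best[1],Ms
E
python3 - <<'E'
from fit import *
import pickle
V={n:(pickle.load(open(f"pics/{n}.pkl","rb")),cv2.imread(f"pics/{n}.png")) for n in("w1","w2","w3")}
V["top"]=(get_calibration("top"),cv2.imread("pics/top0.png"))
J=dict(tile=("w1 w2",.646,.134),slag=("w1",.586,.28),graph=("w2",.608,-.015),glass=("w3",.64,-.17),cork=("w3",.592,-.327))
out={}
for n,(vs,x,y) in J.items():
    for v in vs.split()+["top"]:
        p,e,Ms=fit(n,[V[v]],(x,y,0),taper=.85 if n=="slag" else 1,pad=5 if v=="top" else 9)
        print(n,v,p.round(4),round(e,3))
        if v!="top": 
            vis=V[v][1]; cs,_=cv2.findContours(Ms[0],0,2);cv2.drawContours(vis,cs,-1,(0,255,0),1)
            cv2.polylines(vis,[hull(V[v][0],p,SZ[n],0).astype(np.int32)],True,(255,0,0),1)
a=np.hstack([V["w1"][1][120:400,180:450],V["w2"][1][0:280,200:450],V["w3"][1][100:380,200:470]])
cv2.imwrite("pics/fit.png",a)
E
```

```text
tile w1 [ 0.6449  0.1253 -0.134 ] 0.075
tile w2 [ 0.6453  0.13   -0.1419] 0.025
tile top [ 0.65    0.1313 -0.0577] 0.099
slag w1 [0.5848 0.2799 0.1709] 0.073
slag top [0.5845 0.2807 0.2798] 0.177
graph w2 [ 0.6069 -0.0162  0.3795] 0.023
graph top [ 0.6078 -0.0129  0.4078] 0.076
glass w3 [ 0.6395 -0.1735 -0.0031] 0.098
glass top [ 0.6417 -0.1687 -0.049 ] 0.132
cork w3 [ 0.5914 -0.3254 -0.0924] 0.051
cork top [ 0.5941 -0.3221 -0.0601] 0.057
```

View pics/fit.png

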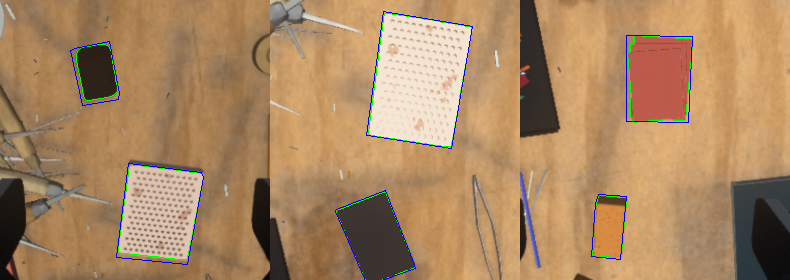

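Green masks and blue boxes agree for the tile, slag, graphite, glass and cork. Next is a closer look straight over the glass, which also gives a second viewpoint for height.

Request:
carry_out(
  deltas=[
    [[1.9,-3,9.7],0],
    [[1.9,-3,9.7],0],
    [[1.9,-3,9.7],0],
    [[1.9,-3,9.7],0],
  ],
)

```text
t: 4.7
eef_pos: [0.6405, -0.1729, 0.152]
tool_rot: [-0.001, 1.0, 0.004, 0.0]
contact_force: [0.3, -0.1, 0.9]
gripper_width: 1.003
```

```bash
python3 snap.py w4
cat > look.py <<'E'
import sys,pickle
from fit import *
# look.py pic name x y yaw z0 [pic2 ...]
pics=sys.argv[1].split(",");n=sys.argv[2];x,y,a,z0=map(float,sys.argv[3:7])
V=[(pickle.load(open(f"pics/{q}.pkl","rb")),cv2.imread(f"pics/{q}.png")) for q in pics]
t=.85 if n=="slag" else 1
for z in (z0-.006,z0,z0+.006):
    p,e,Ms=fit(n,V,(x,y,a),z,t);print("z0",z,p.round(4),"err",round(e,3))
    if z==z0:
        vis=V[0][1].copy();cs,_=cv2.findContours(Ms[0],0,2);cv2.drawContours(vis,cs,-1,(0,255,0),1)
        cv2.polylines(vis,[hull(V[0][0],p,SZ[n],z,t).astype(np.int32)],True,(255,0,0),1)
        r=cv2.minAreaRect(plane(V[0][0],[c[::-1] for c in cs[0][:,0]],z+SZ[n][2])[:,:2].astype(np.float32)*1000);print("rect mm",np.round(r[0],1),np.round(r[1],1),round(r[2],1))
cv2.imwrite(f"pics/{pics[0]}_{n}.png",vis)
E
python3 look.py w4,w3 glass 0.64 -0.172 -0.02 0
```

```text
4.7 [ 0.6405 -0.1729  0.152 ] 0.015 [1.    0.007 0.002] [-0.15  0.59  0.46  1.69 -0.32  0.93  0.44]
z0 -0.006 [ 0.6405 -0.174   0.0038] err 0.079
z0 0.0 [ 0.6405 -0.1733  0.0045] err 0.103
rect mm [ 638.5 -173.8] [82.2 59.8] 87.0
z0 0.006 [ 0.6398 -0.1734  0.0032] err 0.135
```

View pics/w4_glass.png

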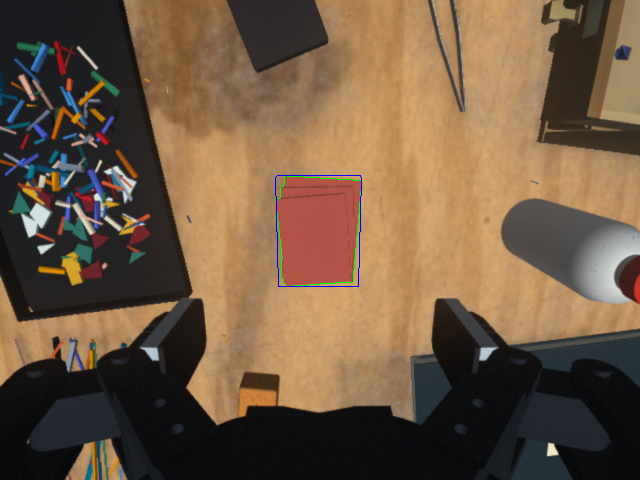

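Request:
carry_out(
  deltas=[
    [[0,0.1,6],0.3],
    [[0,0.1,10],0.3],
    [[0,0.1,12.5],0.3],
    [[0,0.1,13.4],0.3],
    [[0,0.1,13.7],0.3],
    [[0,0.1,13.7],0.3],
  ],
  hand=1,
  newtons=40,
)

```text
t: 5.5
eef_pos: [0.642, -0.1749, 0.0171]
tool_rot: [-0.0, 1.0, 0.001, 0.002]
contact_force: [0.3, -0.5, 1.1]
gripper_width: 1.003
```

Request:
carry_out(
  deltas=[
    [[0,0,0.2],0],
    [[0,0,0.2],0],
    [[0,0,0.2],0],
    [[0,0,0.2],0],
    [[0,0,0.2],0],
    [[0,0,0.2],0],
  ],
  hand=0.1,
)

```text
t: 6.25
eef_pos: [0.6417, -0.1752, 0.0171]
tool_rot: [-0.0, 1.0, 0.001, 0.002]
contact_force: [-7.8, 2.3, 15.8]
gripper_width: 0.604
```

Request:
carry_out(
  deltas=[
    [[0,0,0],0],
  ],
)

```text
t: 6.38
eef_pos: [0.6416, -0.1752, 0.0178]
tool_rot: [-0.001, 1.0, 0.0, 0.002]
contact_force: [-0.4, -0.3, -1.0]
gripper_width: 0.6
```

```bash
python3 snap.py w5
```

```text
6.38 [ 0.6416 -0.1752  0.0178] 0.017 [1.    0.001 0.005] [-0.09  0.76  0.38  1.74 -0.41  0.71  0.51]
```

View pics/w5.png

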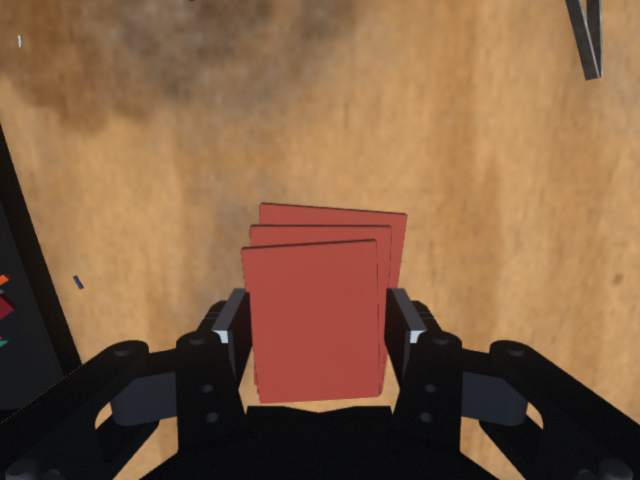

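Glass is held between the pads at mid-length, with the middle sheet square to the jaws. Now lift and carry it.

Request:
carry_out(
  deltas=[
    [[0,0,-3],0],
    [[0,0,-9],0],
    [[0.4,-6,-10],3],
    [[0.4,-12,-10],8],
    [[0.4,-18,-10],8],
    [[0.4,-24,-10],8],
    [[0.4,-28,-10],8],
    [[0.4,-30.4,-10],8],
    [[0.4,-30.4,-10],8],
    [[0.4,-30.4,-10],8],
  ],
)

```text
t: 7.68
eef_pos: [0.6452, 0.1258, 0.118]
tool_rot: [0.0, 0.997, -0.071, 0.002]
contact_force: [-0.1, -0.7, -2.3]
gripper_width: 0.604
```

```bash
python3 snap.py w6; python3 -c "
from h import *
print(goto([.6452,.1285,.05],-.14), readout.get_obs()['gripper_width'])"
```

```text
7.67 [0.6452 0.1258 0.118 ] 0.013 [ 0.99  -0.142  0.005] [-0.63  0.63  0.49  1.73 -0.37  0.86 -0.12]
[[-0.08, -0.3, 6.81], np.float64(-0.1)] 0.5997772119083558
```

View pics/w6.png

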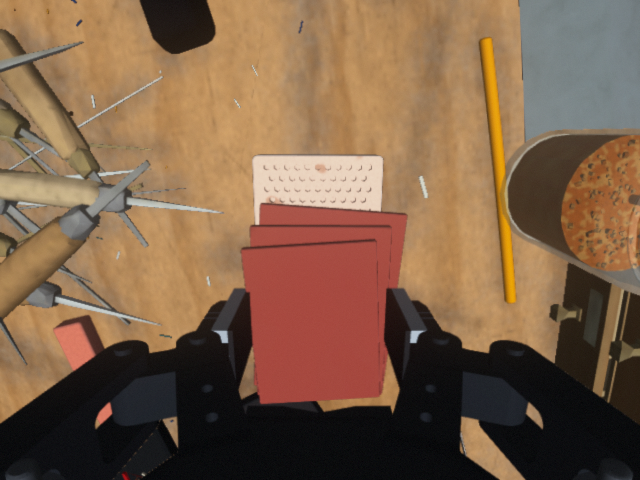

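Run:
```python
import pickle
from h import *
k=pickle.load(open("pics/w6.pkl","rb"));e=np.array([.6452,.1258,.118]);_,r=pose()
def t(rc,tz): return (r.inv().apply(plane(k,[rc],e[2]-tz)[0]-e)*1000).round(1)
print("bottom sheet",[t(c,.014) for c in([204,260],[214,406])]);print("top sheet",[t(c,.0068) for c in([248,243],[239,375],[403,260],[397,382])])
# tile back edge
c=plane(k,[[155,253],[155,383]],.014);print(c.round(4),"tile y-end mid minus .0525:",(c.mean(0)-np.array([-np.sin(-.14),np.cos(-.14),0])*.0525).round(4), np.linalg.norm(c[1]-c[0]), np.arctan2(*(c[1]-c[0])[[1,0]]))
```

```text
bottom sheet [array([-21.7, -42.6,  13.9]), array([ 32.7, -38.8,  14.2])]
top sheet [array([-27.4, -27.7,   6.7]), array([ 20.3, -31.1,   6.9]), array([-24.1,  38.8,   6.7]), array([26.1, 36. ,  6.9])]
[[0.6154 0.1873 0.014 ]
 [0.6913 0.1765 0.014 ]] tile y-end mid minus .0525: [0.646  0.1299 0.014 ] 0.07672136066678295 -0.1416375639443618
```

Request:
carry_out(
  deltas=[
    [[-0.28,-0.23,4],0],
    [[-0.28,-0.23,7],0],
    [[-0.28,-0.23,8],0],
    [[-0.28,-0.23,8.3],0],
    [[-0.28,-0.23,8.5],0],
    [[-0.28,-0.23,8.55],0],
    [[-0.28,-0.23,8.55],0],
  ],
)

```text
t: 8.6
eef_pos: [0.6436, 0.1283, 0.0333]
tool_rot: [-0.0, 0.997, -0.071, 0.003]
contact_force: [-0.3, 0.8, -1.6]
gripper_width: 0.6
```

Request:
carry_out(
  deltas=[
    [[-0.08,0,0.1],0],
    [[-0.08,0,0.15],0],
    [[-0.08,0,0.2],0],
    [[-0.08,0,0.2],0],
  ],
)

```text
t: 9.1
eef_pos: [0.6427, 0.1284, 0.0312]
tool_rot: [-0.0, 0.997, -0.071, 0.003]
contact_force: [0.2, 0.6, -2.2]
gripper_width: 0.6
```

Request:
carry_out(
  deltas=[
    [[0,0,0.05],0],
    [[0,0,0.1],0],
    [[0,0,0.15],0],
    [[0,0,0.15],0],
  ],
)

```text
t: 9.6
eef_pos: [0.6428, 0.1284, 0.0306]
tool_rot: [-0.0, 0.997, -0.071, 0.003]
contact_force: [-3.1, -0.8, 8.3]
gripper_width: 0.604
```

Request:
carry_out(
  deltas=[
    [[0,0,-0.03],0],
    [[0,0,-0.03],0],
    [[0,0,-0.03],0],
    [[0,0,-3],0],
    [[0,0,-8],0],
    [[0,0,-12],0],
    [[0,0,-12],0],
    [[0,0,-12],0],
  ],
  hand=0.85,
)

```text
t: 10.6
eef_pos: [0.6417, 0.1285, 0.15]
tool_rot: [-0.0, 0.997, -0.071, 0.002]
contact_force: [0.5, 0.1, -0.7]
gripper_width: 0.849
```

```bash
python3 snap.py w7;python3 -c "
from h import *
print(goto([.607,-.0155,.12],.385))"
```

```text
10.6 [0.6417 0.1285 0.15  ] 0.02 [ 0.99  -0.142  0.004] [-0.65  0.59  0.51  1.72 -0.35  0.92 -0.14]
[[-1.37, 14.73, 2.93], np.float64(-30.2)]
```

View pics/w7.png

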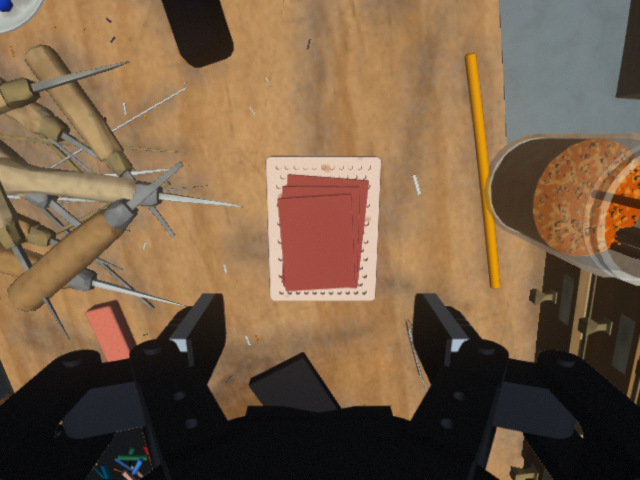

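Glass lies centred and square on the tile. Next, graphite.

Request:
carry_out(
  deltas=[
    [[-0.6,6,0],-10],
    [[-1.4,12,1],-20],
    [[-1.4,14.7,2],-30.2],
    [[-1.4,14.7,2],-30.2],
    [[-1.4,14.7,2],-30.2],
    [[-1.4,14.7,2],-30.2],
  ],
  hand=0.95,
)

```text
t: 11.4
eef_pos: [0.6071, -0.013, 0.1291]
tool_rot: [0.0, 0.981, 0.192, 0.002]
contact_force: [0.7, -0.3, 0.6]
gripper_width: 0.949
```

```bash
python3 snap.py w8; python3 look.py w8 graph .607 -.0155 .385 0; python3 look.py w2,w8 graph .607 -.0155 .385 0; python3 -c "
from h import *
print(goto([.607,-.0155,.017],.38))"
```

```text
11.4 [ 0.6071 -0.013   0.1291] 0.008 [0.926 0.377 0.003] [-0.36  0.52  0.38  1.85 -0.26  0.81  0.53]
z0 -0.006 [ 0.6074 -0.0174  0.3834] err 0.013
z0 0.0 [ 0.6068 -0.0163  0.3851] err 0.011
rect mm [606.6 -15.6] [52.3 82.9] 21.7
z0 0.006 [ 0.6066 -0.0158  0.3847] err 0.055
z0 -0.006 [ 0.6068 -0.0175  0.3764] err 0.019
z0 0.0 [ 0.6067 -0.0163  0.3843] err 0.019
rect mm [606.8 -15.3] [52.8 83.5] 21.8
z0 0.006 [ 0.6071 -0.0155  0.3824] err 0.054
[[-0.13, 0.2, 11.22], np.float64(0.4)]
```

Request:
carry_out(
  deltas=[
    [[-0.14,0.27,6],0],
    [[-0.14,0.27,9.5],0],
    [[-0.14,0.27,10.8],0],
    [[-0.14,0.27,11.2],0],
    [[-0.14,0.27,11.3],0],
    [[-0.14,0.27,11.3],0],
  ],
)

```text
t: 12.2
eef_pos: [0.6082, -0.0161, 0.0175]
tool_rot: [0.0, 0.981, 0.192, 0.003]
contact_force: [0.2, -1.2, 0.3]
gripper_width: 0.948
```

Request:
carry_out(
  deltas=[
    [[-0.13,0,0.1],0],
    [[-0.13,0,0.1],0],
  ],
)

```text
t: 12.45
eef_pos: [0.6071, -0.0167, 0.0169]
tool_rot: [0.0, 0.981, 0.192, 0.003]
contact_force: [-0.7, 0.7, -0.1]
gripper_width: 0.95
```

Request:
carry_out(
  deltas=[
    [[0,0,0],0],
    [[0,0,0],0],
    [[0,0,0],0],
    [[0,0,0],0],
    [[0,0,0],0],
    [[0,0,0],0],
    [[0,0,0],0],
  ],
  hand=0.1,
)

```text
t: 13.32
eef_pos: [0.6073, -0.0168, 0.0173]
tool_rot: [0.0, 0.981, 0.192, 0.003]
contact_force: [-1.5, 0.1, 5.8]
gripper_width: 0.592
```

Request:
carry_out(
  deltas=[
    [[0,0,-3],0],
    [[0,0,-8],0],
    [[0,0,-10],0],
    [[0,0,-10],0],
    [[0,0,-10],0],
  ],
)

```text
t: 13.95
eef_pos: [0.6054, -0.0165, 0.1156]
tool_rot: [0.0, 0.981, 0.192, 0.002]
contact_force: [-1.2, 0.1, -1.6]
gripper_width: 0.593
```

```bash
python3 snap.py w9
python3 - <<'E'
import pickle
from h import *
k=pickle.load(open("pics/w7.pkl","rb"));a=-.14;c,s=np.cos(a),np.sin(a);M=np.array([[c,s],[-s,c]]);o=np.array([.6456,.130])
f=lambda rc,z:((plane(k,[rc],z)[0][:2]-o)@M.T*1000).round(1)
print("in tile frame: bottom",f([175,287],.018),f([181,369],.018),"top",f([198,278],.025),f([291,286],.025),f([287,354],.025))
print("tile corners",f([157,267],.014),f([157,381],.014),f([299,271],.014),f([299,375],.014))
print(goto([.6456,.130,.10],-.14))
E
```

```text
13.95 [ 0.6054 -0.0165  0.1156] 0.012 [0.926 0.377 0.004] [-0.36  0.54  0.37  1.86 -0.27  0.79  0.55]
in tile frame: bottom [-24.1  40.4] [30.9 36.3] top [-29.9  26. ] [-26.2 -40. ] [ 21.8 -37.1]
tile corners [-37.6  52.1] [39.1 52. ] [-38.4 -50.9] [ 38.8 -51.2]
[[9.25, -12.06, 1.56], np.float64(30.2)]
```

View pics/w9.png

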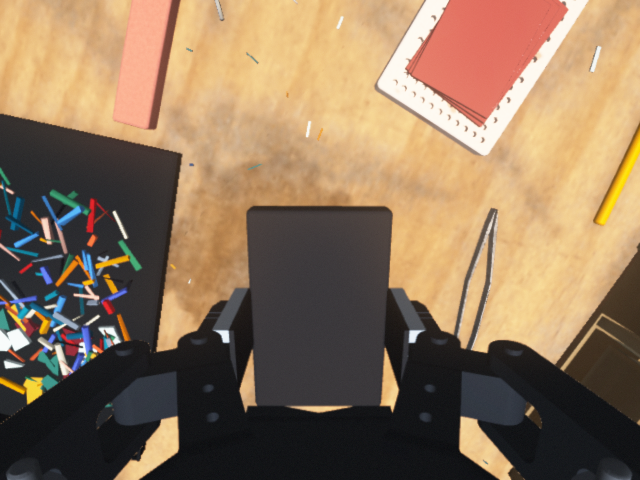

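```bash
cat > inhand.py <<'E'
import sys,pickle
from h import *
# inhand.py pic tz  r,c r,c ... : tool-frame mm (run while arm still at the picture pose)
k=pickle.load(open(f"pics/{sys.argv[1]}.pkl","rb"));e,r=pose();tz=float(sys.argv[2])
# intersect in the tool frame
for a in sys.argv[3:]:
    c,d=rays(k,[float(x) for x in a.split(",")]);c=r.inv().apply(c-e);d=r.inv().apply(d[0])
    print((c+d*(tz-c[2])/d[2])*1000//.1/10)
E
python3 inhand.py w9 .0063 207,248 207,391 405,256 405,382
```

```text
[-24.6 -42.8   6.2]
[ 25.7 -42.8   6.2]
[-25.5  39.6   6.2]
[26.4 39.6  6.2]
```

Request:
carry_out(
  deltas=[
    [[4,-5,0],10],
    [[8,-10,0],20],
    [[9.17,-11.95,0],30.2],
    [[9.17,-11.95,0],30.2],
    [[9.17,-11.95,0],30.2],
    [[9.17,-11.95,0],30.2],
    [[9.17,-11.95,0],30.2],
  ],
)

```text
t: 14.88
eef_pos: [0.6452, 0.1271, 0.1157]
tool_rot: [-0.0, 0.997, -0.071, 0.002]
contact_force: [-0.6, -0.2, -1.4]
gripper_width: 0.593
```

```bash
python3 -c "
from h import *
print(pose()[0],goto([.6453,.1287,.0423],-.14))"
```

```text
[0.64519688 0.12709447 0.11568742] [[-0.04, -0.15, 7.34], np.float64(-0.1)]
```

Request:
carry_out(
  deltas=[
    [[0,-0.15,4],0],
    [[0,-0.15,6],0],
    [[0,-0.15,6.8],0],
    [[0,-0.15,7.1],0],
    [[0,-0.15,7.2],0],
    [[0,-0.15,7.2],0],
  ],
)

```text
t: 15.62
eef_pos: [0.6461, 0.1287, 0.0444]
tool_rot: [-0.0, 0.997, -0.071, 0.002]
contact_force: [1.4, -0.6, -2.1]
gripper_width: 0.591
```

Request:
carry_out(
  deltas=[
    [[-0.08,0,0.1],0],
    [[-0.08,0,0.15],0],
    [[-0.08,0,0.2],0],
    [[-0.08,0,0.2],0],
  ],
)

```text
t: 16.12
eef_pos: [0.6453, 0.1288, 0.0424]
tool_rot: [-0.0, 0.997, -0.071, 0.002]
contact_force: [0.2, 0.4, -0.8]
gripper_width: 0.594
```

Request:
carry_out(
  deltas=[
    [[0,0,0.05],0],
    [[0,0,0.1],0],
    [[0,0,0.1],0],
  ],
)

```text
t: 16.5
eef_pos: [0.6454, 0.1288, 0.0421]
tool_rot: [-0.001, 0.997, -0.071, 0.002]
contact_force: [-2.4, 0.4, 5.6]
gripper_width: 0.594
```

Request:
carry_out(
  deltas=[
    [[0,0,-0.02],0],
    [[0,0,-0.02],0],
    [[0,0,-0.02],0],
    [[0,0,-3],0],
    [[0,0,-8],0],
    [[0,0,-10.5],0],
    [[0,0,-10.5],0],
    [[0,0,-10.5],0],
  ],
  hand=0.85,
)

```text
t: 17.5
eef_pos: [0.6443, 0.1288, 0.1462]
tool_rot: [-0.001, 0.997, -0.071, 0.002]
contact_force: [0.5, 0.3, 0.6]
gripper_width: 0.852
```

```bash
python3 snap.py w10; python3 look.py w10 graph .6456 .130 -.14 .025; python3 -c "
from h import *
print(goto([.592,-.325,.147],-.08))"
```

```text
17.5 [0.6443 0.1288 0.1462] 0.012 [ 0.99  -0.141  0.003] [-0.66  0.6   0.53  1.72 -0.37  0.92 -0.13]
z0 0.019000000000000003 [ 0.6454  0.1283 -0.1437] err 0.014
z0 0.025 [ 0.645   0.1301 -0.1656] err 0.046
rect mm [644.1 130.7] [83.1 56.9] 79.9
z0 0.031 [ 0.6449  0.1304 -0.1767] err 0.06
[[1.26, 45.66, -0.16], np.float64(-3.5)]
```

View pics/w10_graph.png

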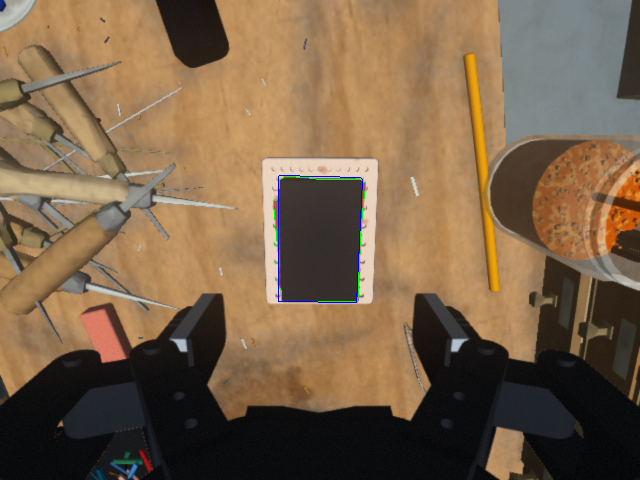

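Graphite sits centred on the glass. Next, the cork.

Request:
carry_out(
  deltas=[
    [[0.2,6,0],0],
    [[0.4,12,0],0],
    [[0.6,18,0],-1],
    [[0.8,24,0],-2],
    [[1,30,0],-3],
    [[1.2,36,0],-3.5],
    [[1.26,42,0],-3.5],
    [[1.26,45.7,0],-3.5],
    [[1.26,45.7,0],-3.5],
    [[1.26,45.7,0],-3.5],
  ],
  hand=0.8,
)

```text
t: 18.8
eef_pos: [0.5917, -0.3243, 0.1441]
tool_rot: [-0.001, 0.999, -0.04, 0.0]
contact_force: [0.5, 1.2, 0.5]
gripper_width: 0.804
```

```bash
python3 snap.py w11 cork_center; python3 look.py w11,w3 cork .592 -.325 -.09 0;  python3 -c "
from h import *
print(goto([.592,-.325,.02],-.08))"
```

```text
18.8 [ 0.5917 -0.3243  0.1441] 0.002 [ 0.997 -0.079  0.001] [ 0.06  0.63  0.52  1.67 -0.37  0.94  0.63]
cork_center [(0.83, [237, 318], [0.592, -0.325, 0.01]), (0.69, [346, 276], [0.552, -0.408, 0.01])]
z0 -0.006 [ 0.5912 -0.3264 -0.0898] err 0.043
z0 0.0 [ 0.5916 -0.3243 -0.093 ] err 0.042
rect mm [ 591.8 -322.4] [62.  30.2] 85.0
z0 0.006 [ 0.592  -0.323  -0.0951] err 0.079
[[-0.06, 0.2, 12.45], np.float64(0.1)]
```

View pics/w11_cork.png

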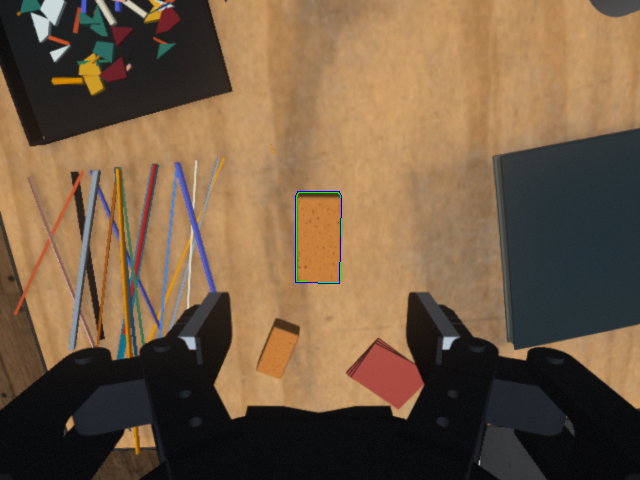

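w11: the largest cork is at (237,318). The small cork (347,278) and small glass (375,385) sit clear of the fingers.

Request:
carry_out(
  deltas=[
    [[0,0.05,6],0.8],
    [[0,0.05,10],0.8],
    [[0,0.05,11.7],0.8],
    [[0,0.05,12.2],0.8],
    [[0,0.05,12.3],0.8],
    [[0,0.05,12.3],0.8],
  ],
)

```text
t: 19.65
eef_pos: [0.5936, -0.3241, 0.0231]
tool_rot: [-0.001, 0.999, -0.046, 0.002]
contact_force: [-0.4, 0.3, 0.2]
gripper_width: 0.8
```

Request:
carry_out(
  deltas=[
    [[-0.1,0,0],0],
    [[-0.1,0,0],0],
    [[-0.1,0,0],0],
    [[-0.1,0,0],0],
    [[-0.1,0,0],0],
    [[-0.1,0,0],0],
    [[-0.1,0,0],0],
    [[-0.1,0,0],0],
  ],
  hand=0.1,
  newtons=20,
)

```text
t: 20.65
eef_pos: [0.593, -0.3243, 0.0238]
tool_rot: [-0.0, 0.999, -0.046, 0.002]
contact_force: [-0.5, 0.9, 5.8]
gripper_width: 0.343
```

Request:
carry_out(
  deltas=[
    [[0,0,-3],0],
    [[0,0,-8],0],
    [[0,0,-12],0],
    [[0,0,-12],0],
    [[0,0,-12],0],
  ],
)

```text
t: 21.28
eef_pos: [0.592, -0.3238, 0.1431]
tool_rot: [-0.001, 0.999, -0.046, 0.002]
contact_force: [-0.2, -0.0, -0.5]
gripper_width: 0.34
```

```bash
python3 snap.py w12
python3 - <<'E'
from h import *
e,r=pose();x=r.as_matrix()[:,0];a=np.arctan2(x[1],x[0]);print(a)
import subprocess
subprocess.run(["python3","look.py","w12","cork",str(e[0]),str(e[1]),str(a),str(e[2]-.0236)])
print(e,goto([.6453,.130,e[2]],-.14))
E
```

```text
21.27 [ 0.592  -0.3238  0.1431] 0.018 [ 0.996 -0.092  0.003] [ 0.05  0.63  0.52  1.67 -0.38  0.93  0.63]
z0 0.11284587688589116 [ 0.5918 -0.3265 -0.0931] err 0.044
z0 0.11884587688589117 [ 0.5918 -0.3251 -0.1015] err 0.04
rect mm [ 591.6 -321.4] [64.4 31.8] 84.6
z0 0.12484587688589117 [ 0.5912 -0.324  -0.1256] err 0.076
-0.09204170266904015
this script no longer has the robotException ignored in: <_io.TextIOWrapper mode='rw' encoding='UTF-8'>
Traceback (most recent call last):
BrokenPipeError: [Errno 32] Broken pipe
```

View pics/w12_cork.png

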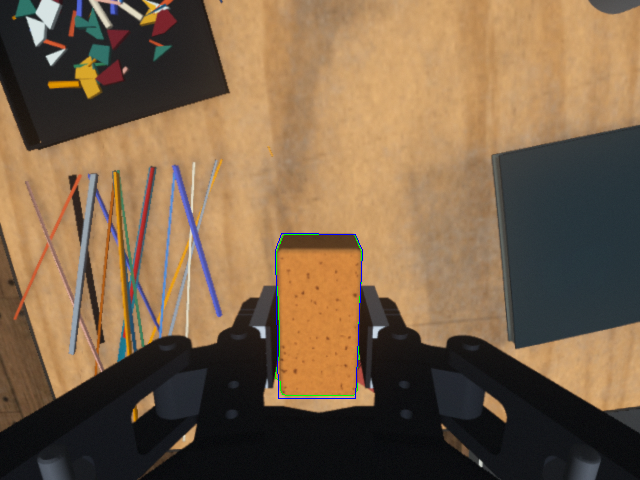

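Cork held square. I compute its offset in the hand and the move.

```bash
python3 inhand.py w12 -.0004 248,279 248,360 397,279 397,355; python3 -c "
from h import *
e,r=pose();print(e,goto([.6453,.130,e[2]],-.14))"
```

```text
[-13.3 -29.5  -0.5]
[ 14.6 -29.5  -0.5]
[-15.1  30.9  -0.5]
[14.5 30.9 -0.5]
[ 0.59168691 -0.32361451  0.14244588] [[1.17, -45.66, 0.1], np.float64(2.7)]
```

Request:
carry_out(
  deltas=[
    [[0.1,-6,0],0],
    [[0.3,-12,0],0],
    [[0.5,-18,0],1],
    [[0.7,-24,0],2],
    [[0.9,-30,0],2.7],
    [[1.1,-36,0],2.7],
    [[1.2,-42,0],2.7],
    [[1.2,-45.7,0],2.7],
    [[1.2,-45.7,0],2.7],
    [[1.2,-45.7,0],2.7],
  ],
)

```text
t: 22.58
eef_pos: [0.6449, 0.1291, 0.1423]
tool_rot: [-0.0, 0.998, -0.07, 0.001]
contact_force: [0.4, -1.0, 0.5]
gripper_width: 0.344
```

```bash
python3 -c "
from h import *
e,r=pose();print(e,goto([.6455,.1305,.0596],-.14))"
```

```text
[0.644919   0.12914616 0.1422863 ] [[0.03, -0.14, 8.27], np.float64(0.0)]
```

Request:
carry_out(
  deltas=[
    [[-0.03,-0.14,4],0],
    [[-0.03,-0.14,7],0],
    [[-0.03,-0.14,7.8],0],
    [[-0.03,-0.14,8.1],0],
    [[-0.03,-0.14,8.1],0],
    [[-0.03,-0.14,8.1],0],
  ],
)

```text
t: 23.32
eef_pos: [0.6457, 0.1305, 0.0624]
tool_rot: [-0.0, 0.998, -0.07, 0.001]
contact_force: [-0.1, 1.1, -0.2]
gripper_width: 0.342
```

Request:
carry_out(
  deltas=[
    [[0,0,0.1],0],
    [[0,0,0.15],0],
    [[0,0,0.2],0],
    [[0,0,0.25],0],
    [[0,0,0.25],0],
  ],
)

```text
t: 23.95
eef_pos: [0.6456, 0.1306, 0.0598]
tool_rot: [-0.0, 0.998, -0.07, 0.001]
contact_force: [0.1, -0.2, -0.2]
gripper_width: 0.345
```

Request:
carry_out(
  deltas=[
    [[0,0,0.05],0],
    [[0,0,0.1],0],
    [[0,0,0.1],0],
  ],
)

```text
t: 24.32
eef_pos: [0.6457, 0.1305, 0.0596]
tool_rot: [-0.001, 0.998, -0.07, 0.001]
contact_force: [-3.2, -0.7, 5.4]
gripper_width: 0.344
```

Request:
carry_out(
  deltas=[
    [[0,0,-0.02],0],
    [[0,0,-0.02],0],
    [[0,0,-0.02],0],
    [[0,0,-3],0],
    [[0,0,-8],0],
    [[0,0,-9],0],
    [[0,0,-9],0],
    [[0,0,-9],0],
  ],
  hand=0.7,
)

```text
t: 25.32
eef_pos: [0.6444, 0.1305, 0.148]
tool_rot: [-0.0, 0.998, -0.07, 0.0]
contact_force: [0.6, 0.3, -0.0]
gripper_width: 0.703
```

```bash
python3 snap.py w13; python3 look.py w13 cork .6455 .130 -.14 .036;python3 -c "
from h import *
print(pose()[0],goto([.5848,.280,.15],.17))"
```

```text
25.32 [0.6444 0.1305 0.148 ] 0.008 [ 0.99  -0.139 -0.   ] [-0.67  0.6   0.53  1.71 -0.37  0.93 -0.12]
z0 0.03 [ 0.6448  0.1257 -0.1555] err 0.048
z0 0.036 [ 0.6452  0.1259 -0.1561] err 0.095
rect mm [645.7 130.2] [59.8 29.1] 81.1
z0 0.041999999999999996 [ 0.6452  0.1273 -0.1553] err 0.138
[0.64436821 0.13045338 0.14788427] [[-7.98, -13.98, -0.21], np.float64(-17.8)]
```

Cork's top face measures centre (0.6457, 0.1302), which matches the tile centre. Next, the slag.

Request:
carry_out(
  deltas=[
    [[-3,-5,0],-8],
    [[-6,-10,0],-17.8],
    [[-8,-14,0],-17.8],
    [[-8,-14,0],-17.8],
    [[-8,-14,0],-17.8],
    [[-8,-14,0],-17.8],
  ],
)

```text
t: 26.12
eef_pos: [0.5853, 0.278, 0.1476]
tool_rot: [0.0, 0.996, 0.084, -0.0]
contact_force: [0.5, -0.5, 0.6]
gripper_width: 0.698
```

```bash
python3 snap.py w14 slag_center; python3 look.py w14,w1 slag .585 .28 .17 0;python3 -c "
from h import *
print(pose()[0],goto([.5848,.280,.02],.17))"
```

```text
26.12 [0.5853 0.278  0.1476] 0.003 [ 0.986  0.167 -0.   ] [-0.86  0.57  0.45  1.73 -0.31  0.9  -0.11]
slag_center [(0.75, [237, 315], [0.583, 0.276, 0.01])]
z0 -0.006 [0.5845 0.2783 0.15  ] err 0.065
z0 0.0 [0.5847 0.2799 0.1682] err 0.073
rect mm [584.2 283.1] [30.9 50.4] 8.7
z0 0.006 [0.5848 0.2801 0.1536] err 0.106
[0.58524903 0.27848258 0.14781272] [[-0.02, -0.16, 12.78], np.float64(-0.1)]
```

View pics/w14_slag.png

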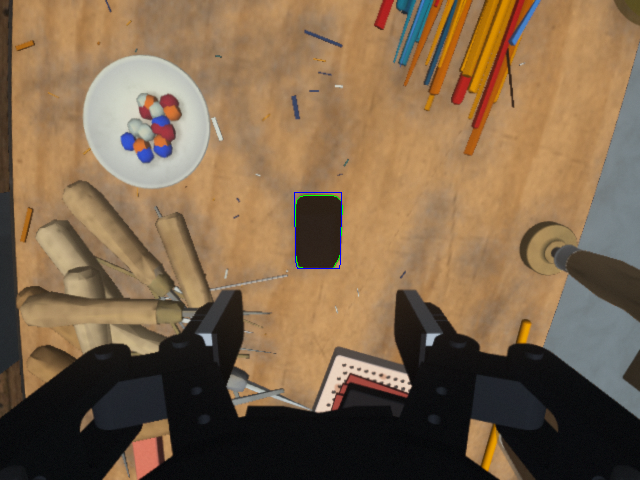

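w14: the slag is at (232,318) and square to the jaws. The scriber point at (277,285) is clear of the finger paths.

Request:
carry_out(
  deltas=[
    [[-0.05,-0.13,6],0],
    [[-0.05,-0.13,10],0],
    [[-0.05,-0.13,12],0],
    [[-0.05,-0.13,12.7],0],
    [[-0.05,-0.13,12.8],0],
    [[-0.05,-0.13,12.8],0],
  ],
)

```text
t: 26.98
eef_pos: [0.5856, 0.2801, 0.0213]
tool_rot: [-0.0, 0.996, 0.084, 0.001]
contact_force: [0.7, -0.3, 0.2]
gripper_width: 0.699
```

Request:
carry_out(
  deltas=[
    [[-0.08,0,0.15],0],
    [[-0.08,0,0.15],0],
  ],
)

```text
t: 27.22
eef_pos: [0.5851, 0.2802, 0.0204]
tool_rot: [-0.001, 0.996, 0.084, 0.002]
contact_force: [0.0, -0.7, -0.1]
gripper_width: 0.699
```

Request:
carry_out(
  deltas=[
    [[0,0,0],0],
    [[0,0,0],0],
    [[0,0,0],0],
    [[0,0,0],0],
    [[0,0,0],0],
    [[0,0,0],0],
    [[0,0,0],0],
  ],
  hand=0.1,
  newtons=40,
)

```text
t: 28.1
eef_pos: [0.5852, 0.2803, 0.0209]
tool_rot: [-0.001, 0.996, 0.084, 0.002]
contact_force: [-1.9, -0.5, 6.2]
gripper_width: 0.348
```

Request:
carry_out(
  deltas=[
    [[0,0,-3],0],
    [[0,0,-8],0],
    [[0,0,-13],0],
    [[0,0,-13],0],
    [[0,0,-13],0],
  ],
)

```text
t: 28.72
eef_pos: [0.584, 0.28, 0.15]
tool_rot: [-0.001, 0.996, 0.084, 0.001]
contact_force: [-0.5, 0.4, -1.7]
gripper_width: 0.351
```

```bash
python3 snap.py w15; python3 -c "
from h import *
e,r=pose();print(e,goto([.6455,.130,e[2]],-.14))"
```

```text
28.73 [0.584 0.28  0.15 ] 0.022 [0.986 0.168 0.001] [-0.87  0.57  0.46  1.74 -0.31  0.91 -0.11]
[0.58358333 0.27983213 0.14929928] [[3.59, 15.81, -0.01], np.float64(17.7)]
```

View pics/w15.png

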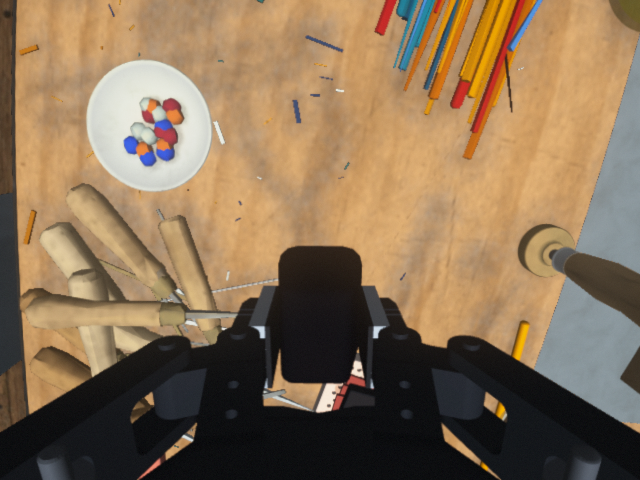

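```bash
python3 inhand.py w15 .019 246,320; python3 inhand.py w15 -.005 383,285 383,354 265,281 265,361;  python3 inhand.py w15 .005 383,318
```

```text
[  1.1 -24.9  18.9]
[-11.9  21.   -5.1]
[13.6 21.  -5.1]
[-12.1 -25.1  -5.1]
[ 14.7 -25.1  -5.1]
[ 0.3 28.1  5. ]
```

Request:
carry_out(
  deltas=[
    [[1,5,0],6],
    [[2,10,0],12],
    [[3.6,15.7,0],17.7],
    [[3.6,15.7,0],17.7],
    [[3.6,15.7,0],17.7],
    [[3.6,15.7,0],17.7],
    [[3.6,15.7,0],17.7],
  ],
)

```text
t: 29.65
eef_pos: [0.6448, 0.1327, 0.1488]
tool_rot: [-0.0, 0.998, -0.069, -0.0]
contact_force: [0.6, 0.0, -1.3]
gripper_width: 0.349
```

```bash
python3 -c "
from h import *
e,r=pose();print(e,goto([.6452,.130,.0808],-.14))"
```

```text
[0.64480679 0.13272975 0.14877795] [[0.08, 0.27, 6.8], np.float64(0.1)]
```

Request:
carry_out(
  deltas=[
    [[0,0.27,3],0],
    [[0,0.27,5.5],0],
    [[0,0.27,6.2],0],
    [[0,0.27,6.5],0],
    [[0,0.27,6.6],0],
    [[0,0.27,6.6],0],
  ],
)

```text
t: 30.4
eef_pos: [0.6449, 0.1302, 0.0836]
tool_rot: [-0.001, 0.998, -0.069, 0.0]
contact_force: [0.3, -0.4, -1.8]
gripper_width: 0.349
```

Request:
carry_out(
  deltas=[
    [[0,0,0.1],0],
    [[0,0,0.15],0],
    [[0,0,0.2],0],
    [[0,0,0.25],0],
    [[0,0,0.25],0],
  ],
)

```text
t: 31.02
eef_pos: [0.6449, 0.1302, 0.081]
tool_rot: [-0.001, 0.998, -0.069, 0.0]
contact_force: [0.0, -0.8, -1.7]
gripper_width: 0.35
```

Request:
carry_out(
  deltas=[
    [[0,0,0.05],0],
    [[0,0,0.1],0],
    [[0,0,0.1],0],
  ],
)

```text
t: 31.4
eef_pos: [0.645, 0.1302, 0.0806]
tool_rot: [-0.001, 0.998, -0.069, 0.0]
contact_force: [-2.1, 0.4, 5.9]
gripper_width: 0.351
```

Request:
carry_out(
  deltas=[
    [[0,0,-0.02],0],
    [[0,0,-0.02],0],
    [[0,0,-0.02],0],
    [[0,0,-0.02],0],
    [[0,0,-3],0],
    [[0,0,-8],0],
    [[0,0,-11],0],
    [[0,0,-11],0],
    [[0,0,-11],0],
  ],
  hand=0.7,
)

```text
t: 32.52
eef_pos: [0.6443, 0.1301, 0.1898]
tool_rot: [-0.001, 0.998, -0.069, -0.0]
contact_force: [0.1, -0.2, -0.0]
gripper_width: 0.698
```

```bash
python3 snap.py w16
python3 - <<'E'
from h import *
s=read_camera("scene");cv2.imwrite("pics/scene1.png",s[:,:,::-1])
a=cv2.imread("pics/w16.png")
b=cv2.resize(s[130:290,150:370,::-1],(550,400),interpolation=cv2.INTER_CUBIC)
c=cv2.resize(a[100:400,220:420],(250,375));c=cv2.copyMakeBorder(c,0,25,0,0,0)
cv2.imwrite("pics/end.png",np.hstack([b,c]))
for n in("dish_center","stone_center"): print(n,models.spot_in(n,"scene")[:1])
E
```

```text
32.52 [0.6443 0.1301 0.1898] 0.016 [ 0.991 -0.137 -0.001] [-0.69  0.56  0.57  1.69 -0.35  1.   -0.14]
dish_center [{'centre': [204.6, 180.5], 'score': 0.97}]
stone_center [{'centre': [244.0, 267.1], 'score': 0.65}]
```

View pics/end.png

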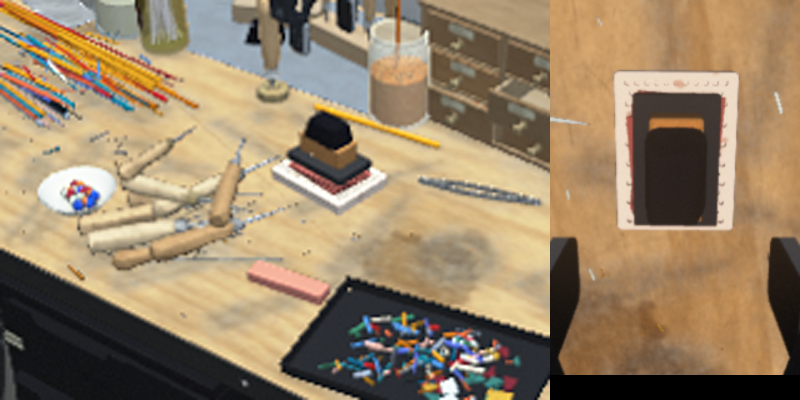

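Run:
```python
import pickle
from fit import *
k=pickle.load(open("pics/w16.pkl","rb"))
for n,z,t in(("slag",.06,.85),("cork",.036,1),("graph",.025,1),("tile",0,1)):
    h=hull(k,(.6456,.130,-.14),SZ[n],z,t)[:,0]; q=np.c_[550+(h[:,0]-220)*1.25,(h[:,1]-100)*1.25];print(n,q.min(0).round(),q.max(0).round())
```

```text
slag [644. 125.] [707. 226.]
cork [648. 112.] [704. 223.]
graph [631.  91.] [721. 226.]
tile [613.  70.] [739. 230.]
```

Seen edges match the predictions to about 1 mm (slag 645–707 × 127–226 seen, 644–707 × 125–226 predicted). Handing in.

```bash
python3 -c "
from h import *
print(bot.hand_in(), readout.get_obs()['t'])"
```

```text
the job is handed in; nothing more can be done
the job is handed in; nothing more can be done
```

The stack is built on the honeycomb tile in the order asked: glass offcuts, graphite pad, cork block, slag lump. I handed it in at about 32.5 s of arm time; no verdict was reported. I used the larger glass stack, the largest cork and the slag lump on the open bench. Each piece was lowered until first contact, about 5–8 N at the wrist, and then released.

- **Last checks:** the final pictures show the whole stack standing with the gripper clear. The slag's edges match a box predicted at the tile's centre and yaw to about 1–2 mm. The glass, graphite and cork were each measured within about 1–2 mm of the tile centre after release.
- **Checks that disagreed:**
  - One box fit put the cork 4 mm off in y. I put that down to its dark side face merging with the graphite, since the fit to its top face agreed with the tile centre.
  - The graphite fitted better about 6 mm lower than expected when viewed on the stack. I put this down to the glass edges getting into the outline.
- **Bystanders:** I never moved against the dish or the stone. The scene camera put the dish within 3 pixels of where it was at the start. The stone's reading moved about 5 pixels, which I took as detector noise and did not check further.

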